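# Sort the offcuts on the welding bench

### The job

Clear the offcuts on the welding bench into their trays: both strut-channel pieces side by side or end to end on the floor of the blue tray with their backs up as they stand now, the red pipe standing on end in the green tray, and the two round blanks in the yellow tray as one stack, the heavy dark steel flange flat at the bottom and the light aluminium blank centred on top of it. Leave the tape measure where it stands.

Things in the scene. Friction and masses are not known exactly. Their poses are not given: they have to be found in the camera images.
- chan_zinc_c (a point): short offcut of galvanised (silver) strut channel with two dark slots in its back. Open side down, flat back up, 41 mm wide (its x), 60 mm long (its y), 41 mm high, about 0.17 kg; stands on the bench, turned up to 70 degrees either way. Point: its centre, 20.5 mm above its foot; z up. Grip across the 41 mm width.
- chan_black_c (a point): short offcut of black-coated strut channel with a plain back. Open side down, flat back up, 41 mm wide (its x), 60 mm long (its y), 41 mm high, about 0.17 kg; stands on the bench, turned up to 70 degrees either way. Point: its centre, 20.5 mm above its foot; z up. Grip across the 41 mm width.
- blank_steel_c (a point): heavy round steel flange, dark grey, with a circle of six dark bolt holes seen from above; 60 mm diameter, 28 mm high, about 0.62 kg; lies flat. Point: its centre, 14 mm above its foot; z up.
- blank_alu_c (a point): light round aluminium blank, silver, one dark centre hole seen from above; 50 mm diameter, 30 mm high, about 0.16 kg; lies flat. Point: its centre, 15 mm above its foot; z up.
- pipe_c (a point): offcut of red-painted pipe, standing on end, open at the top; 48 mm outside and 40 mm inside diameter, 60 mm high, about 0.21 kg. Point: its centre, 30 mm above its foot, on the axis; z up.
- tape_c (a point): orange and black tape measure standing among the offcuts, 62 mm (its x) x 36 mm (its y) x 50 mm high, 0.3 kg; a bystander to leave alone. Point: its centre, 25 mm above the bench; z up.
- tray_blue: fixed blue plastic tray, for the two channel offcuts; outside 130 mm along its x, 180 mm along its y, 30 mm high; walls and floor 5 mm thick (inside 120 x 170 mm, inner floor 5 mm above the bench). Origin: centre of its underside, on the bench; z up, y its long side. Its place among the three tray places changes, and its long side is turned up to 7 degrees from the world's y.
- tray_yellow: fixed yellow plastic tray, for the two round blanks; outside 130 mm along its x, 180 mm along its y, 30 mm high; walls and floor 5 mm thick (inside 120 x 170 mm, inner floor 5 mm above the bench). Origin: centre of its underside, on the bench; z up, y its long side. Its place among the three tray places changes, and its long side is turned up to 7 degrees from the world's y.
- tray_green: fixed green plastic tray, for the pipe offcut; outside 130 mm along its x, 180 mm along its y, 30 mm high; walls and floor 5 mm thick (inside 120 x 170 mm, inner floor 5 mm above the bench). Origin: centre of its underside, on the bench; z up, y its long side. Its place among the three tray places changes, and its long side is turned up to 7 degrees from the world's y.

How it is judged:
At the end, for the whole second after the job is handed in: Both channels rest on the floor inside the blue tray, the pipe stands on the floor inside the green tray, the steel flange lies on the floor inside the yellow tray and the aluminium blank lies on it within 15 mm of its centre; all five are upright within 0.15 rad, released and at rest (x of chan_zinc_c in the frame of tray_blue between -0.042 and 0.042 m and y of chan_zinc_c in the frame of tray_blue between -0.067 and 0.067 m and z of chan_zinc_c in the frame of tray_blue between 0.019 and 0.032 m and angle between each of chan_zinc_c, chan_black_c, pipe_c, blank_steel_c, blank_alu_c's own z axis and vertical below 0.15 rad and x of chan_black_c in the frame of tray_blue between -0.042 and 0.042 m and y of chan_black_c in the frame of tray_blue between -0.067 and 0.067 m and z of chan_black_c in the frame of tray_blue between 0.019 and 0.032 m and x of pipe_c in the frame of tray_green between -0.04 and 0.04 m and y of pipe_c in the frame of tray_green between -0.065 and 0.065 m and z of pipe_c in the frame of tray_green between 0.029 and 0.041 m and x of blank_steel_c in the frame of tray_yellow between -0.034 and 0.034 m and y of blank_steel_c in the frame of tray_yellow between -0.06 and 0.06 m and z of blank_steel_c in the frame of tray_yellow between 0.014 and 0.025 m and z of blank_alu_c in the frame of blank_steel_c between 0.024 and 0.034 m and horizontal distance between blank_alu_c and blank_steel_c below 0.015 m and linear speed of each of chan_zinc, chan_black, blank_steel, blank_alu, pipe below 0.02 m/s); the robot touches nothing.
It fails at once if the tape measure is moved more than 30 mm or tipped over (distance of tape_c from where it was at the start of the episode above 0.03 m or angle between tape_c's own z axis and vertical above 0.5 rad).
It also fails if it takes over 122 s, if anything falls off the work surface, if the arm or the gripper's body presses on something with over 40 N, if the wrist force passes 120 N, or if a joint passes its speed limit or range.

### The arm

A 7-joint arm with a two-finger parallel gripper is mounted at the origin on the work surface. World frame = base frame: x ahead of the robot, y to its left, z up, the work surface at z = 0. Lengths are in m, angles in rad, forces in N, time in s.
With the tool pointing down it reaches from about 0.4 to 0.875 m from the base axis. Payload 19.3 kg.
Tool frame: the origin (TCP) lies on the centre line of the jaws, within the pads' length; the fingertips stand 14 mm ahead of it and the grasp point (between the pads) lies 5 mm behind it; x points along the fingers, y is the direction in which the jaws open and shut, and the axes are right-handed (so a half turn about x gives the same grasp; the last joint's range is limited). The gripper opens to 85 mm and grips with 20 to 120 N. Pads are 22 mm wide; open, the fingers measure 114 mm over their backs; the gripper's body (76 mm by 85 mm) begins 54 mm behind the grasp point. The pads swing forward as they close: fully open they stand 13 mm farther back than shut.
Start: joints at [1.083, 0.521, -0.036, 1.599, 0.021, 1.021, -0.113], TCP at [0.254, -0.571, 0.245] pointing down, gripper open.
Joint ranges: [-2.91, 2.91], [-0.3, 2.13], [-1.5, 1.42], [0.17, 2.43], [-1.26, 4.41], [0.16, 1.93], [-2.52, 2.52]. Speed limits (rad/s): [1.89, 1.89, 2.39, 2.39, 3.01, 3.01, 3.01].

### API

Orientations are given as [roll, pitch, yaw] about the fixed x, y, z axes, in that order (R = Rz(yaw) Ry(pitch) Rx(roll)).
In Python, from workcell import monitor, optics, bot gives the robot as it stands.
- The arm moves only by the tool arm_command, never from a script. Its arguments are lists of equal length, an entry for each row: "delta_pos": the shift along the tool's x, y, z as a fraction of full scale, a list of three; "rotation": the turn, a rotation vector about the tool's x, y, z as a fraction of full scale, a list of three. In form: {"delta_pos": [[dx, dy, dz], ...], "rotation": [[wx, wy, wz], ...]}. A call has 1 to 10 rows; each row shifts and turns the pose as measured when the row begins, along the tool's axes as they then stand; what a row does not reach is not made up. Full scale, the value 1, is 30 mm for a shift and 6 degrees for a turn. A row lasts 1/10 s, in which the tool goes at most 50 mm and 8.59 degrees, less where a joint would pass 70% of its speed; a pose out of reach is approached as far as the arm can. A call with a number of a shift or a turn outside -1 to 1 is refused whole. A call with a gripper value outside its range is refused whole. "gripper" is the closure, from -1 (fully open) to 1 (shut), so that 0 is half open, set as the call begins (left out, the last holds). The fingers move at their own pace and stop on an object; "grip_force" is the grip in N (left out, the last holds). Time passes only in rows, so rows that do not move let the fingers close. It gives the time, the measured TCP pose, the force and the opening at its end, in the units of the state.
- monitor.observe(): the state, without advancing time (a new reading comes with each control period).
- optics.grab_frame(name): name is "scene" or "top" or "wrist"; returns the picture (480x640x3 uint8, red, green, blue); there is no depth.
- optics.camera_params(name): a dict with "fx", "fy", "cx", "cy" (pixels), "dist_coeffs" ([k1, k2, p1, p2, k3] as OpenCV has them; the pictures are not rectified), "origin" and "rotation" of the camera in the world. Camera axes: x right, y down, z forward; pixel columns grow to the right and rows downward; lengths in m; the calibration is good to about 2 mm. A picture is of the moment at which its call begins: read the wrist's pose just before it. camera_params takes no time and is no camera call; for the wrist camera it gives the pose at the moment of the call.
- bot.job_done(): hands the job in, once; it reports no verdict.
The state is a dict: "clock": time; "qpos": joint angles; "qd": joint speeds; "joint_efforts": joint torques, N m; "position": TCP position; "tool_rot": TCP orientation; "force": force on the tool from outside, world axes, zero at the start; "moment": the same for the moment, N m; "grip_width": finger opening in m.
Only numpy, scipy, OpenCV 4.12 (cv2) and the standard library are available. Lean on these libraries where they do the work, as an engineer would, in place of code of your own. Each camera call takes 0.05 s, during which the arm holds its last target. There are 200 camera calls.

## Working session

There is one attempt and no reset: what is moved stays moved. The work goes in short steps, Python scripts to look and compute and a tool call to move; the robot and the scene stay as the last step left them, time stands still between calls to the robot, and variables do not carry over. Pictures are saved under pics/ and viewed, about 12 in all and at most 16, crops included, and the job is handed in when it is done.

Besides the shell and the picture viewer there is one more tool, called after ">>>" as name(argument=value, ...), one argument or row to a line, values as JSON. arm_command: Moves the arm, as the interface text tells. Its arguments: {"type":"object","properties":{"delta_pos":{"type":"array","items":{"type":"array","items":{"type":"number"}}},"rotation":{"type":"array","items":{"type":"array","items":{"type":"number"}}},"gripper":{"type":"number"},"grip_force":{"type":"number"}},"required":["delta_pos","rotation"]}

```bash
mkdir -p pics
python3 - <<'E'
from workcell import monitor, optics, bot
import cv2
s=monitor.observe(); print({k:s[k] for k in("clock","position","tool_rot","grip_width","force")})
for n in("top","scene"):
    cv2.imwrite(f"pics/{n}0.png",optics.grab_frame(n)[:,:,::-1]); print(n,optics.camera_params(n))
print(optics.camera_params("wrist"))
E
```

```text
{'clock': 0.0, 'position': array([ 0.25338954, -0.57098642,  0.24472264]), 'tool_rot': array([-1.49990684,  1.56963589,  2.05934615]), 'grip_width': 0.08523786818642196, 'force': array([ 0.3341667 ,  1.07957668, -1.04188201])}
top {'fx': 615.7483768840395, 'fy': 615.7483768840395, 'cx': 326.9423497960389, 'cy': 244.30230231039434, 'dist_coeffs': array([-0.05399619,  0.        ,  0.        ,  0.        ,  0.        ]), 'origin': array([ 0.35405579, -0.00743113,  1.23866365]), 'rotation': array([-3.01644385,  0.01963064, -1.5963347 ])}
scene {'fx': 547.4606466624301, 'fy': 547.4606466624301, 'cx': 318.66413683163626, 'cy': 240.00184614747522, 'dist_coeffs': array([-0.12377339,  0.        ,  0.        ,  0.        ,  0.        ]), 'origin': array([ 1.04608916, -0.25966159,  1.03572357]), 'rotation': array([-2.59200964, -0.00396706,  1.15165156])}
{'fx': 351.6038568632418, 'fy': 351.6038568632418, 'cx': 323.7775067787864, 'cy': 237.08645950323228, 'dist_coeffs': array([-0.04619891,  0.        ,  0.        ,  0.        ,  0.        ]), 'origin': array([ 0.32751749, -0.53902637,  0.37410818]), 'rotation': array([ 2.82119864e+00,  3.64735935e-05, -1.15355209e+00])}
```

View pics/top0.png

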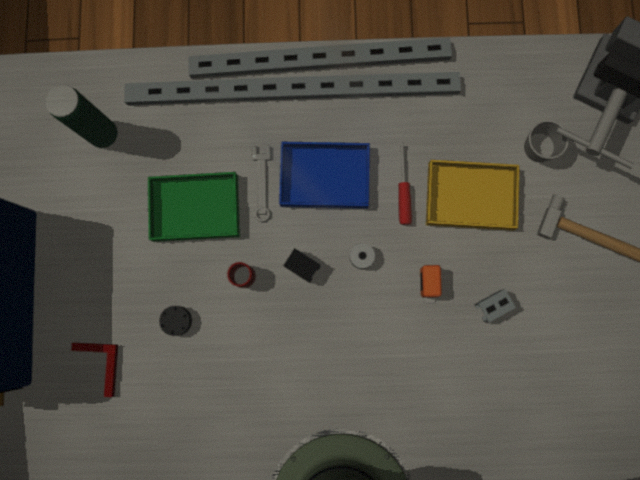

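View pics/scene0.png

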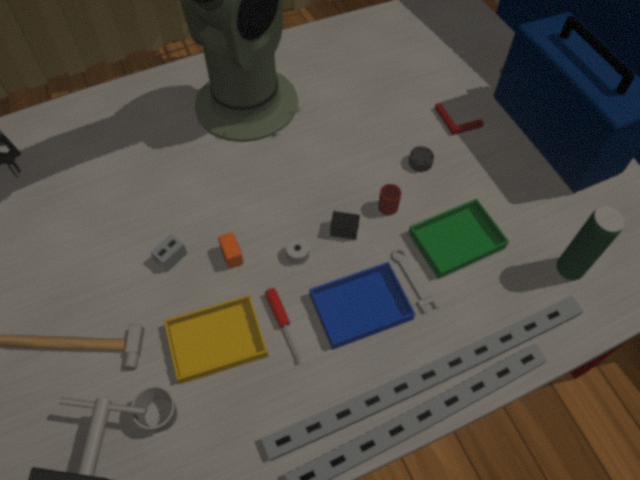

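The top picture shows the blue tray near (325,175), green near (194,207) and yellow near (474,195). The flange is at (176,320), the pipe at (241,274), the black channel at (302,265), the aluminium blank at (362,256), the tape at (431,281) and the zinc channel at (496,305). I'll enlarge it to read corners.

Run:
```python
import cv2
im=cv2.imread("pics/top0.png")
c=cv2.resize(im[235:340,150:350],None,fx=4,fy=4,interpolation=cv2.INTER_CUBIC); cv2.imwrite("pics/cl.png",cv2.convertScaleAbs(c,alpha=1.8))
c=cv2.resize(im[235:340,335:535],None,fx=4,fy=4,interpolation=cv2.INTER_CUBIC)
cv2.imwrite("pics/cr.png",cv2.convertScaleAbs(c,alpha=1.8))
# tray outlines by colour
hsv=cv2.cvtColor(im,cv2.COLOR_BGR2HSV)
for n,lo,hi,ctr in(("blue",(105,120,50),(125,255,255),(325,175)),("green",(50,120,40),(75,255,255),(194,207)),("yellow",(18,120,60),(32,255,255),(474,195))):
    m=cv2.inRange(hsv,lo,hi); m[:120]=0;m[260:]=0;m[:,:140]=0
    cs,_=cv2.findContours(m,cv2.RETR_EXTERNAL,cv2.CHAIN_APPROX_NONE); k=max(cs,key=cv2.contourArea)
    print(n,cv2.minAreaRect(k),cv2.boxPoints(cv2.minAreaRect(k)).round(1).tolist())
```

```text
blue ((324.4082336425781, 173.85494995117188), (88.59394073486328, 63.95805740356445), 1.3639274835586548) [[279.3999938964844, 204.8000030517578], [280.8999938964844, 140.8000030517578], [369.5, 142.89999389648438], [367.8999938964844, 206.89999389648438]]
green ((192.5229034423828, 206.37741088867188), (63.91303253173828, 90.34937286376953), 86.53176879882812) [[145.5, 177.1999969482422], [235.6999969482422, 171.6999969482422], [239.5, 235.5], [149.39999389648438, 241.0]]
yellow ((473.09857177734375, 194.18502807617188), (92.00183868408203, 65.91905975341797), 2.436648368835449) [[425.70001220703125, 225.1999969482422], [428.5, 159.3000030517578], [520.5, 163.1999969482422], [517.7000122070312, 229.10000610351562]]
```

View pics/cl.png

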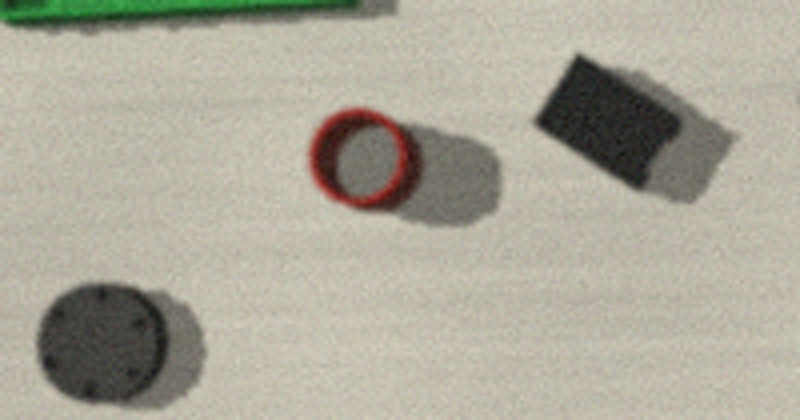

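View pics/cr.png

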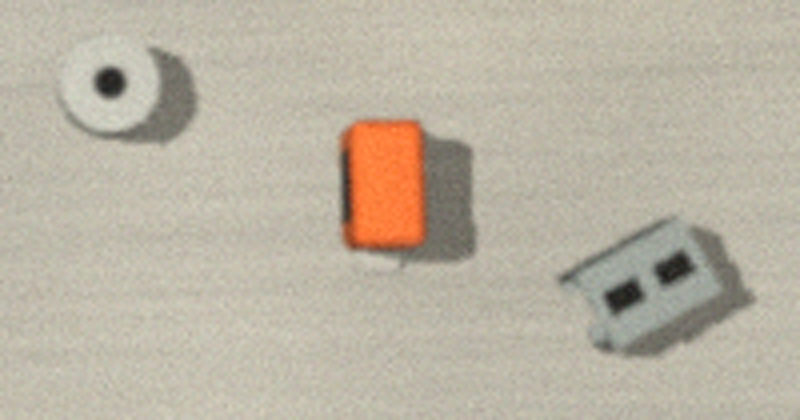

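Readings from the enlarged crops, as full-image pixels:
- **Pipe rim centre:** (240,274)
- **Black channel back centre:** (302,266)
- **Flange bolt circle centre:** (174,320)
- **Aluminium blank hole:** (362,255)
- **Tape top centre:** (431,281)
- **Zinc channel slot midpoint:** (497,305)

Next I'll convert these to world positions.

```bash
cat > h.py <<'E'
from workcell import monitor, optics, bot
import cv2, numpy as np
from scipy.spatial.transform import Rotation as R
def cam(n, P=None):
    p=P or optics.camera_params(n); K=np.array([[p["fx"],0,p["cx"]],[0,p["fy"],p["cy"]],[0,0,1]])
    return K,p["dist_coeffs"],np.array(p["origin"]),R.from_euler("xyz",p["rotation"]).as_matrix()
def proj(n,X,P=None):
    K,d,o,M=cam(n,P); return cv2.projectPoints(np.array(X,float).reshape(-1,3),cv2.Rodrigues(M.T)[0],-M.T@o,K,d)[0][:,0]
def ray(n,uv,z,P=None):
    K,d,o,M=cam(n,P); q=cv2.undistortPoints(np.array(uv,float).reshape(-1,1,2),K,d)[:,0]
    v=np.c_[q,np.ones(len(q))]@M.T; return o+v*((z-o[2])/v[:,2])[:,None]
def go(x,y,z,jaw=None):
    """print turn (about tool x, in units) and then shift in units for the turned tool; jaw = world angle of the jaw line, deg"""
    s=monitor.observe(); M=R.from_euler("xyz",s["tool_rot"]).as_matrix()
    a=np.degrees(np.arctan2(M[1,1],M[0,1])); t=0
    if jaw is not None: t=-((jaw-a+90)%180-90)
    # tilt correction: tool x to straight down
    c=M.T@np.cross(M[:,0],[0,0,-1])
    M2=M@R.from_rotvec([np.radians(t),0,0]).as_matrix()
    d=M2.T@(np.array([x,y,z])-s["position"])
    print("t %.2f pos %s jaw %.1f grip %.1f q1 %.2f q7 %.2f F %s"%(s["clock"],s["position"].round(4),a,s["grip_width"]*1e3,s["qpos"][0],s["qpos"][6],s["force"].round(1)))
    print("  turn x units %.2f (deg %.1f) tilt yz units %s | shift units x %.2f y %.2f z %.2f"%(t/6,t,(np.degrees(c)/6).round(2)[1:],*(d/0.03)))
E
cat > m.py <<'E'
from h import *
from scipy.optimize import minimize
im=cv2.imread("pics/top0.png"); hsv=cv2.cvtColor(im,cv2.COLOR_BGR2HSV); P=optics.camera_params("top")
c2f=lambda c,ox:np.array(c,float)/4-.375+np.array([ox,235])
pts={"pipe":(c2f((361,158),150),.06),"black":(c2f((609,123),150),.041),"flange":(c2f((95.2,342.3),150),.028),"alu":(c2f((110,83),335),.03),"zinc":(c2f((648.5,281),335),.041),"tape":(c2f((385,184),335),.05)}
for k,(uv,z) in pts.items(): print(k,ray("top",uv,z,P).round(4))
for k,a,b,ox in(("black",(556.5,88),(662,158.5),150),("zinc",(623,295),(674,267),335)):
    w=ray("top",[c2f(a,ox),c2f(b,ox)],.041,P); d=w[1]-w[0]; print(k,"long axis deg",np.degrees(np.arctan2(d[1],d[0])),np.linalg.norm(d))
for n,lo,hi,ctr in(("blue",(105,120,50),(125,255,255),(325,175)),("green",(50,120,40),(75,255,255),(194,207)),("yellow",(18,120,60),(32,255,255),(474,195))):
    m=cv2.inRange(hsv,lo,hi); m[:120]=0;m[260:]=0;m[:,:140]=0
    cs,_=cv2.findContours(m,cv2.RETR_EXTERNAL,cv2.CHAIN_APPROX_NONE); k=cv2.convexHull(max(cs,key=cv2.contourArea))
    m=np.zeros((960*2,1280*2),np.uint8); cv2.fillConvexPoly(m,np.int32(k*4+2),255)
    x0=ray("top",[ctr],.015,P)[0]
    B=np.array([[i*.065,j*.09,q] for i in(-1,1) for j in(-1,1) for q in(0,.03)])
    def f(v):
        c,s=np.cos(v[2]),np.sin(v[2]); X=B@np.array([[c,s,0],[-s,c,0],[0,0,1]])+[v[0],v[1],0]
        h=cv2.convexHull(np.float32(proj("top",X,P)))
        g=np.zeros_like(m); cv2.fillConvexPoly(g,np.int32(h*4+2),255); return np.count_nonzero(g!=m)/16
    r=min((minimize(f,[x0[0],x0[1],a],method="Nelder-Mead",options={"initial_simplex":[[x0[0]+i,x0[1]+j,a+l] for i,j,l in((0,0,0),(.02,0,0),(0,.02,0),(0,0,.1))]}) for a in(-.06,0,.06)),key=lambda r:r.fun)
    print(n,r.x[:2].round(4),"yaw deg",np.degrees(r.x[2]).round(2),"err px",r.fun)
E
python3 m.py; python3 -c "
from h import *
print(proj('top',[[0,0,0],[.254,-.571,.245]]))
go(.25,-.34,.2)"
```

```text
pipe [[0.4497 0.181  0.06  ]]
black [[0.4652 0.0623 0.041 ]]
flange [[0.3648 0.3186 0.028 ]]
alu [[ 0.4827 -0.0564  0.03  ]]
zinc [[ 0.378  -0.3133  0.041 ]]
tape [[ 0.428  -0.1865  0.05  ]]
black long axis deg -125.25971922922275 0.06230255638091096
zinc long axis deg -63.41343004418406 0.028525614168914516
blue [0.6521 0.013 ] yaw deg -1.79 err px 312.5625
green [0.5938 0.2834] yaw deg 1.43 err px 333.4375
yellow [ 0.6012 -0.284 ] yaw deg -5.63 err px 161.5
[[340.28661245 504.71034531]
 [692.44568069 373.92422023]]
t 0.10 pos [ 0.2534 -0.571   0.2448] jaw -66.1 grip 85.3 q1 1.08 q7 -0.11 F [0.2 0.4 0.9]
  turn x units 0.00 (deg 0.0) tilt yz units [0.   0.01] | shift units x 1.50 y -7.08 z -3.02
```

>>> arm_command(
  delta_pos=[
    [0.3,0,0],
    [0.3,0,0],
    [0.3,0,0],
    [0.3,0,0],
    [0.3,0,0],
    [0,0,0],
    [0,0,0],
    [0,0,0],
    [0,0,0],
    [0,0,0],
  ],
  rotation=[
    [-1,0,0],
    [-1,0,0],
    [-1,0,0],
    [-1,0,0],
    [-1,0,0],
    [-1,0,0],
    [-1,0,0],
    [-1,0,0],
    [-1,0,0],
    [-1,0,0],
  ],
)

```text
clock: 1.1
position: [0.2528, -0.569, 0.1945]
tool_rot: [-2.599, 1.563, 2.049]
force: [-1.1, -0.8, 0.2]
grip_width: 0.0854
```

```bash
python3 -c "
from h import *
go(.378,-.3133,.15,26.6)"
```

```text
t 1.10 pos [ 0.2528 -0.569   0.1945] jaw -3.7 grip 85.4 q1 1.26 q7 0.82 F [-1.1 -0.8  0.2]
  turn x units -5.05 (deg -30.3) tilt yz units [-0.06  0.04] | shift units x 1.53 y 7.55 z -5.74
```

>>> arm_command(
  delta_pos=[
    [0,0,0],
    [0,0,0],
    [0,0,0],
    [0,0,0],
    [0,0,0],
    [0,0.7,-0.6],
    [0,0.9,-0.7],
    [0,0.9,-0.7],
    [0,0.9,-0.7],
    [0,0.9,-0.7],
  ],
  rotation=[
    [-1,0,0],
    [-1,0,0],
    [-1,0,0],
    [-1,0,0],
    [-1,0,0],
    [0,0,0],
    [0,0,0],
    [0,0,0],
    [0,0,0],
    [0,0,0],
  ],
)

```text
clock: 2.1
position: [0.317, -0.4162, 0.1916]
tool_rot: [-3.096, 1.557, 2.094]
force: [1.0, -0.3, 0.6]
grip_width: 0.0855
```

```bash
python3 -c "
from h import *
go(.378,-.3133,.15,26.6)"
```

```text
t 2.10 pos [ 0.317  -0.4162  0.1916] jaw 27.4 grip 85.5 q1 1.17 q7 1.03 F [ 1.  -0.3  0.6]
  turn x units 0.13 (deg 0.8) tilt yz units [-0.13  0.01] | shift units x 1.41 y 3.36 z -2.14
```

>>> arm_command(
  delta_pos=[
    [0,0.85,-0.55],
    [0,0.85,-0.55],
    [0,0.85,-0.55],
    [0.4,0.8,-0.5],
    [0.5,0,0],
    [0,0,0],
  ],
  rotation=[
    [0,-0.1,0],
    [0,0,0],
    [0,0,0],
    [0.1,0,0],
    [0,0,0],
    [0,0,0],
  ],
)

```text
clock: 2.7
position: [0.3799, -0.3037, 0.1642]
tool_rot: [3.13, 1.567, 2.032]
force: [-0.5, -0.6, 0.1]
grip_width: 0.0855
```

```bash
python3 -c "
from h import *
P=optics.camera_params('wrist')
go(.378,-.3133,.022,26.6)
im=optics.grab_frame('wrist')[:,:,::-1]; cv2.imwrite('pics/w1.png',im)
print(proj('wrist',[[.378,-.3133,.041]],P)); print(P)"
```

```text
t 2.70 pos [ 0.3799 -0.3037  0.1642] jaw 27.1 grip 85.5 q1 0.94 q7 0.73 F [-0.5 -0.6  0.1]
  turn x units 0.08 (deg 0.5) tilt yz units [-0.03 -0.  ] | shift units x 4.74 y -0.20 z 0.28
[[316.30594065 242.52951806]]
{'fx': 351.6038568632418, 'fy': 351.6038568632418, 'cx': 323.7775067787864, 'cy': 237.08645950323228, 'dist_coeffs': array([-0.04619891,  0.        ,  0.        ,  0.        ,  0.        ]), 'origin': array([ 0.34316133, -0.23269698,  0.29378753]), 'rotation': array([ 2.82337523e+00, -3.25809597e-04,  4.71819926e-01])}
```

View pics/w1.png

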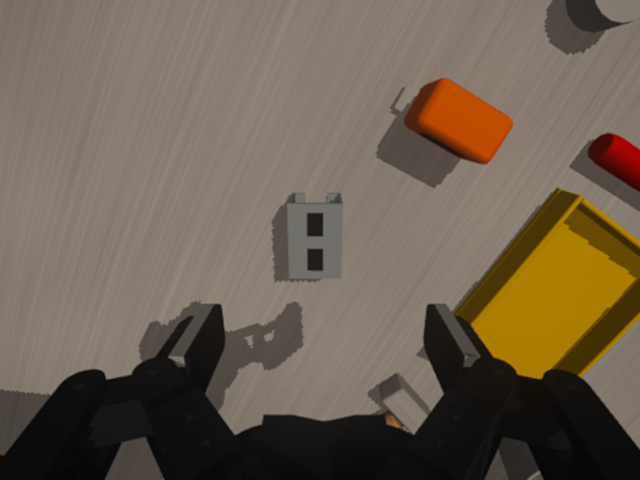

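The wrist picture shows the zinc channel's slot midpoint at (315,242), against (316,242) predicted, and its axis lines up with the jaws. Descending.

>>> arm_command(
  delta_pos=[
    [0,-0.2,0.28],
    [0.9,0,0],
    [0.9,0,0],
    [0.9,0,0],
    [0.9,0,0],
    [0.6,0,0],
    [0.3,0,0],
    [0,0,0],
  ],
  rotation=[
    [0.08,0,0],
    [0,0,0],
    [0,0,0],
    [0,0,0],
    [0,0,0],
    [0,0,0],
    [0,0,0],
    [0,0,0],
  ],
)

```text
clock: 3.55
position: [0.3775, -0.3269, 0.0297]
tool_rot: [0.112, 1.564, -1.009]
force: [0.0, 0.5, 1.1]
grip_width: 0.0853
```

```bash
python3 -c "
from h import *
go(.378,-.3133,.022,26.6)"
```

```text
t 3.55 pos [ 0.3775 -0.3269  0.0297] jaw 25.7 grip 85.3 q1 0.84 q7 0.58 F [0.  0.5 1.1]
  turn x units -0.14 (deg -0.9) tilt yz units [ 0.06 -0.01] | shift units x 0.25 y 0.22 z -0.40
```

>>> arm_command(
  delta_pos=[
    [0,0.2,-0.4],
    [0.1,0,0],
    [0.1,0,0],
    [0,0,0],
  ],
  rotation=[
    [-0.14,0.06,0],
    [0,0,0],
    [0,0,0],
    [0,0,0],
  ],
)

```text
clock: 3.95
position: [0.3786, -0.314, 0.026]
tool_rot: [0.558, 1.567, -0.549]
force: [0.3, -0.4, 0.1]
grip_width: 0.0854
```

```bash
python3 -c "
from h import *
go(.378,-.3133,.022,26.6)"
```

```text
t 3.95 pos [ 0.3786 -0.314   0.026 ] jaw 26.6 grip 85.4 q1 0.82 q7 0.57 F [ 0.3 -0.4  0.1]
  turn x units -0.00 (deg -0.0) tilt yz units [ 0.03 -0.02] | shift units x 0.13 y -0.01 z -0.03
```

>>> arm_command(
  delta_pos=[
    [0.12,0,0],
    [0,0,0],
    [0,0,0],
    [0,0,0],
    [0,0,0],
    [0,0,0],
    [0,0,0],
    [0,0,0],
  ],
  rotation=[
    [0,0,0],
    [0,0,0],
    [0,0,0],
    [0,0,0],
    [0,0,0],
    [0,0,0],
    [0,0,0],
    [0,0,0],
  ],
  gripper=0.3,
  grip_force=45,
)

```text
clock: 4.75
position: [0.3788, -0.3145, 0.0227]
tool_rot: [0.481, 1.566, -0.627]
force: [-0.0, 0.3, -0.0]
grip_width: 0.0402
```

```bash
python3 -c "
from h import *
go(.378,-.3133,.13,-1.8)"
```

```text
t 4.75 pos [ 0.3788 -0.3145  0.0227] jaw 26.6 grip 40.2 q1 0.82 q7 0.56 F [-0.   0.3 -0. ]
  turn x units 4.73 (deg 28.4) tilt yz units [ 0.04 -0.02] | shift units x -3.58 y -0.01 z -0.03
```

>>> arm_command(
  delta_pos=[
    [-0.7,0,0],
    [-0.9,0,0],
    [-0.9,0,0],
    [-0.9,0,0],
    [-0.3,0,0],
    [0,0,0],
    [0,0,0],
    [0,0,0],
  ],
  rotation=[
    [0,0,0],
    [0,0,0],
    [1,0,0],
    [1,0,0],
    [1,0,0],
    [1,0,0],
    [0.7,0,0],
    [0,0,0],
  ],
)

```text
clock: 5.55
position: [0.3776, -0.3137, 0.1378]
tool_rot: [1.27, 1.567, -0.349]
force: [0.2, 0.9, -2.1]
grip_width: 0.0402
```

```bash
python3 -c "
from h import *
Y=np.radians(-1.8);c,s=np.cos(Y),np.sin(Y)
print([(.652-s*y,.013+c*y) for y in(-.042,.042)])
go(.652-s*-.042,.013-c*.042,.13,-1.8)"
```

```text
[(np.float64(0.6506807481187187), np.float64(-0.028979275535360734)), (np.float64(0.6533192518812814), np.float64(0.05497927553536073))]
t 5.55 pos [ 0.3776 -0.3137  0.1378] jaw -2.7 grip 40.2 q1 0.83 q7 0.29 F [ 0.2  0.9 -2.1]
  turn x units -0.16 (deg -0.9) tilt yz units [ 0.01 -0.03] | shift units x 0.28 y 8.80 z -9.77
```

>>> arm_command(
  delta_pos=[
    [0,0.5,-0.55],
    [0,0.9,-1],
    [0,0.9,-1],
    [0,0.9,-1],
    [0,0.9,-1],
    [0,0.9,-1],
    [0,0.9,-1],
    [0,0.9,-1],
    [0,0.9,-1],
    [0,0.5,-0.6],
  ],
  rotation=[
    [-0.16,0,0],
    [0,0,0],
    [0,0,0],
    [0,0,0],
    [0,0,0],
    [0,0,0],
    [0,0,0],
    [0,0,0],
    [0,0,0],
    [0,0,0],
  ],
)

```text
clock: 6.55
position: [0.635, -0.0377, 0.1344]
tool_rot: [-1.014, 1.568, -2.597]
force: [-0.7, 0.8, -0.7]
grip_width: 0.0402
```

```bash
python3 -c "
from h import *
go(.6507,-.029,.03,-1.8)"
```

```text
t 6.55 pos [ 0.635  -0.0377  0.1344] jaw -0.7 grip 40.2 q1 0.18 q7 -0.27 F [-0.7  0.8 -0.7]
  turn x units 0.19 (deg 1.1) tilt yz units [0.02 0.03] | shift units x 3.48 y 0.52 z -0.31
```

>>> arm_command(
  delta_pos=[
    [0,0.2,-0.1],
    [0,0,0],
    [0,0,0],
  ],
  rotation=[
    [0.19,0,0],
    [0,0,0],
    [0,0,0],
  ],
)

```text
clock: 6.85
position: [0.6415, -0.0319, 0.1328]
tool_rot: [-1.448, 1.566, -3.042]
force: [-0.7, 0.6, -1.1]
grip_width: 0.0408
```

```bash
python3 -c "
from h import *
P=optics.camera_params('wrist')
go(.6507,-.029,.03,-1.8)
cv2.imwrite('pics/w2.png',optics.grab_frame('wrist')[:,:,::-1])"
```

```text
t 6.85 pos [ 0.6415 -0.0319  0.1328] jaw -1.4 grip 40.8 q1 0.17 q7 -0.29 F [-0.7  0.6 -1.1]
  turn x units 0.07 (deg 0.4) tilt yz units [0.01 0.04] | shift units x 3.43 y 0.32 z -0.11
```

View pics/w2.png

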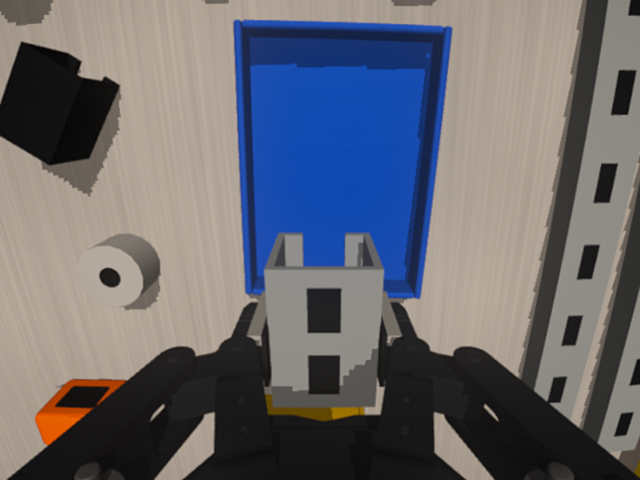

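The zinc channel is held square above the blue tray. The rim corners are at (235,20), (451,27), (248,296) and (420,297), which I'll use to cross-check the tray pose.

```bash
python3 -c "
from h import *
w=ray('wrist',[[235,20],[451,27],[420,297],[248,296]],.03); print(w.round(4), w.mean(0).round(4))
go(.6507,-.029,.03,-1.8)"
```

```text
[[ 0.5923  0.1064  0.03  ]
 [ 0.7196  0.0997  0.03  ]
 [ 0.7112 -0.0779  0.03  ]
 [ 0.5839 -0.0741  0.03  ]] [0.6518 0.0135 0.03  ]
t 6.90 pos [ 0.6414 -0.0323  0.1329] jaw -1.4 grip 40.5 q1 0.17 q7 -0.29 F [-0.7  0.2 -2.3]
  turn x units 0.07 (deg 0.4) tilt yz units [0.01 0.04] | shift units x 3.43 y 0.32 z -0.12
```

>>> arm_command(
  delta_pos=[
    [0,0.32,-0.12],
    [0.5,0,0],
    [0.9,0,0],
    [0.9,0,0],
    [0.6,0,0],
    [0.3,0,0],
    [0,0,0],
  ],
  rotation=[
    [0.1,0,0.04],
    [0,0,0],
    [0,0,0],
    [0,0,0],
    [0,0,0],
    [0,0,0],
    [0,0,0],
  ],
)

```text
clock: 7.6
position: [0.6501, -0.0341, 0.03]
tool_rot: [-0.194, 1.568, -1.804]
force: [0.4, -0.9, -0.9]
grip_width: 0.0405
```

```bash
python3 -c "
from h import *
go(.6507,-.029,.0275,-1.8)"
```

```text
t 7.60 pos [ 0.6501 -0.0341  0.03  ] jaw -2.3 grip 40.5 q1 0.14 q7 -0.34 F [ 0.4 -0.9 -0.9]
  turn x units -0.08 (deg -0.5) tilt yz units [0.02 0.  ] | shift units x 0.08 y 0.02 z -0.17
```

>>> arm_command(
  delta_pos=[
    [0.03,0,-0.16],
    [0.06,0,0],
    [0,0,0],
  ],
  rotation=[
    [0,0,0],
    [0,0,0],
    [0,0,0],
  ],
)

```text
clock: 7.9
position: [0.651, -0.0291, 0.0286]
tool_rot: [0.49, 1.568, -1.121]
force: [0.3, -0.8, -2.2]
grip_width: 0.0401
```

>>> arm_command(
  delta_pos=[
    [0,0,0],
    [0,0,0],
    [0,0,0],
    [0,0,0],
    [-0.4,0,0],
    [-0.7,0,0],
    [-1,0,0],
    [-1,0,0],
    [-0.5,0,0],
    [0,0,0],
  ],
  rotation=[
    [0,0,0],
    [0,0,0],
    [0,0,0],
    [0,0,0],
    [0,0,0],
    [0,0,0],
    [0,0,0],
    [0,0,0],
    [0,0,0],
    [0,0,0],
  ],
  gripper=-0.32,
)

```text
clock: 8.9
position: [0.6517, -0.0288, 0.1461]
tool_rot: [1.136, 1.565, -0.475]
force: [0.7, 0.1, 0.0]
grip_width: 0.0561
```

```bash
python3 -c "
from h import *
cv2.imwrite('pics/w3.png',optics.grab_frame('wrist')[:,:,::-1])
go(.4652,.0623,.15,-35.3)"
```

```text
t 8.95 pos [ 0.6513 -0.0288  0.1451] jaw -2.3 grip 56.5 q1 0.16 q7 -0.30 F [ 0.6  0.5 -0.5]
  turn x units 5.50 (deg 33.0) tilt yz units [ 0.02 -0.04] | shift units x -0.20 y -6.82 z 1.11
```

View pics/w3.png

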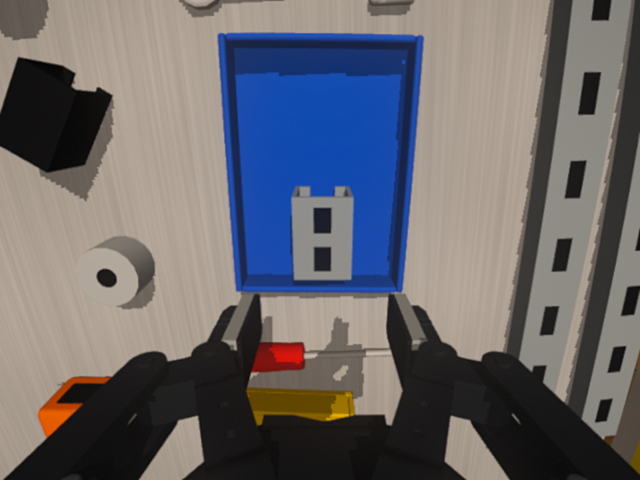

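Zinc channel rests upright on the blue tray floor, at (322,235). Next is the black channel.

>>> arm_command(
  delta_pos=[
    [0,0,0],
    [0,0,0],
    [0,0,0],
    [0,0,0],
    [0,0,0],
    [0,-0.5,0.05],
    [0,-1,0.2],
    [0,-1,0.2],
    [0,-1,0.2],
    [0,-1,0.2],
  ],
  rotation=[
    [1,0,0],
    [1,0,0],
    [1,0,0],
    [1,0,0],
    [1,0,0],
    [0.4,0,0],
    [0,0,0],
    [0,0,0],
    [0,0,0],
    [0,0,0],
  ],
  gripper=-1,
)

```text
clock: 9.95
position: [0.5191, 0.0285, 0.1333]
tool_rot: [-0.532, 1.559, -2.736]
force: [-0.7, 0.4, -0.1]
grip_width: 0.0854
```

>>> arm_command(
  delta_pos=[
    [0,-1,0.2],
    [0,-0.6,0.1],
    [0,0,0],
    [0,0,0],
  ],
  rotation=[
    [0,0,0],
    [0,0,0],
    [0,0,0],
    [0,0,0],
  ],
)

```text
clock: 10.35
position: [0.4683, 0.0512, 0.1308]
tool_rot: [-0.622, 1.553, -2.824]
force: [0.2, -0.3, -0.3]
grip_width: 0.0855
```

```bash
python3 -c "
from h import *
P=optics.camera_params('wrist')
go(.4652,.0623,.0225,-35.3)
cv2.imwrite('pics/w4.png',optics.grab_frame('wrist')[:,:,::-1])
u=np.radians(54.7);a=np.array([np.cos(u),np.sin(u)])*.03;b=np.array([-a[1],a[0]])*20.5/30
print(proj('wrist',[[*(np.array([.4652,.0623])+i*a+j*b),.041] for i,j in((0,0),(1,1),(1,-1),(-1,-1),(-1,1))],P).round(0).tolist())"
```

```text
t 10.35 pos [0.4683 0.0512 0.1308] jaw -36.1 grip 85.5 q1 -0.09 q7 -1.01 F [ 0.2 -0.3 -0.3]
  turn x units -0.14 (deg -0.8) tilt yz units [0.14 0.1 ] | shift units x 3.61 y -0.26 z -0.30
[[310.0, 236.0], [277.0, 191.0], [342.0, 190.0], [342.0, 277.0], [282.0, 277.0]]
```

View pics/w4.png

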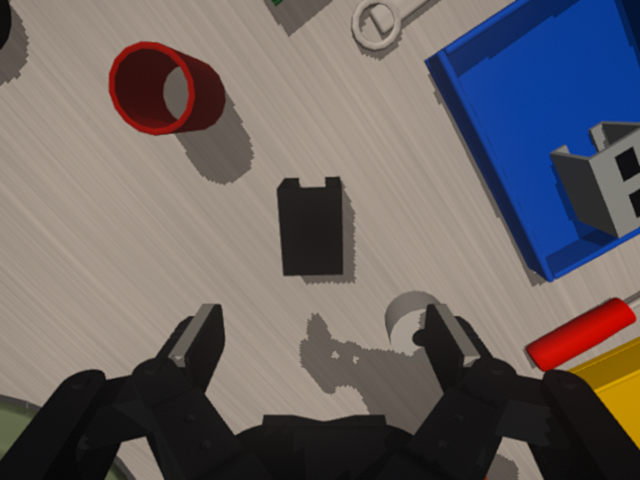

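The black channel's corners, (278,190), (341,190), (343,275) and (284,275), match the prediction within 2 px.

>>> arm_command(
  delta_pos=[
    [0,-0.26,-0.3],
    [0.5,0,0],
    [0.9,0,0],
    [0.9,0,0],
    [0.6,0,0],
    [0.3,0,0],
    [0,0,0],
  ],
  rotation=[
    [-0.14,0.14,0.1],
    [0,0,0],
    [0,0,0],
    [0,0,0],
    [0,0,0],
    [0,0,0],
    [0,0,0],
  ],
)

```text
clock: 11.1
position: [0.4713, 0.0666, 0.0305]
tool_rot: [2.728, 1.562, 0.543]
force: [0.2, 1.1, 0.8]
grip_width: 0.0855
```

```bash
python3 -c "
from h import *
go(.4652,.0623,.0225,-35.3)"
```

```text
t 11.10 pos [0.4713 0.0666 0.0305] jaw -35.2 grip 85.5 q1 -0.16 q7 -1.09 F [0.2 1.1 0.8]
  turn x units 0.02 (deg 0.1) tilt yz units [-0.08 -0.03] | shift units x 0.26 y -0.08 z 0.24
```

>>> arm_command(
  delta_pos=[
    [0.1,-0.08,0.24],
    [0.1,0,0],
    [0.06,0,0],
    [0,0,0],
  ],
  rotation=[
    [0,-0.08,0],
    [0,0,0],
    [0,0,0],
    [0,0,0],
  ],
)

```text
clock: 11.5
position: [0.4659, 0.0621, 0.024]
tool_rot: [1.797, 1.565, -0.388]
force: [-1.1, -0.4, 0.4]
grip_width: 0.0855
```

>>> arm_command(
  delta_pos=[
    [0,0,0],
    [0,0,0],
    [0,0,0],
    [0,0,0],
    [0,0,0],
    [0,0,0],
    [0,0,0],
  ],
  rotation=[
    [0,0,0],
    [0,0,0],
    [0,0,0],
    [0,0,0],
    [0,0,0],
    [0,0,0],
    [0,0,0],
  ],
  gripper=0.3,
)

```text
clock: 12.2
position: [0.4666, 0.0622, 0.025]
tool_rot: [1.936, 1.564, -0.249]
force: [-0.7, 1.4, -0.6]
grip_width: 0.0402
```

```bash
python3 -c "
from h import *
go(.4652,.0623,.13,-2)"
```

```text
t 12.20 pos [0.4666 0.0622 0.025 ] jaw -35.2 grip 40.2 q1 -0.17 q7 -1.09 F [-0.7  1.4 -0.6]
  turn x units -5.53 (deg -33.2) tilt yz units [-0.02 -0.06] | shift units x -3.50 y -0.02 z 0.00
```

>>> arm_command(
  delta_pos=[
    [-0.7,0,0],
    [-0.9,0,0],
    [-0.9,0,0],
    [-0.9,0,0],
    [-0.2,0,0],
    [0,0,0],
    [0,0,0],
    [0,0,0],
  ],
  rotation=[
    [0,0,0],
    [0,0,0],
    [-1,0,0],
    [-1,0,0],
    [-1,0,0],
    [-1,0,0],
    [-1,0,0],
    [-0.5,0,0],
  ],
)

```text
clock: 13.0
position: [0.4651, 0.0621, 0.1372]
tool_rot: [1.04, 1.564, -0.546]
force: [-1.5, 0.4, -1.9]
grip_width: 0.0405
```

```bash
python3 -c "
from h import *
go(.6535,.058,.13,-2)"
```

```text
t 13.00 pos [0.4651 0.0621 0.1372] jaw -0.9 grip 40.5 q1 0.03 q7 -0.55 F [-1.5  0.4 -1.9]
  turn x units 0.18 (deg 1.1) tilt yz units [ 0.03 -0.06] | shift units x 0.28 y 6.28 z -0.08
```

>>> arm_command(
  delta_pos=[
    [0,0.6,0],
    [0,1,0],
    [0,1,0],
    [0,1,0],
    [0,1,0],
    [0,0.9,0],
    [0,0.4,0],
    [0,0,0],
    [0,0,0],
  ],
  rotation=[
    [0.18,0,0],
    [0,0,0],
    [0,0,0],
    [0,0,0],
    [0,0,0],
    [0,0,0],
    [0,0,0],
    [0,0,0],
    [0,0,0],
  ],
)

```text
clock: 13.9
position: [0.6462, 0.0549, 0.136]
tool_rot: [0.376, 1.565, -1.228]
force: [1.4, -0.5, -0.8]
grip_width: 0.0404
```

```bash
python3 -c "
from h import *
go(.6535,.058,.0305,-2)"
```

```text
t 13.90 pos [0.6462 0.0549 0.136 ] jaw -1.9 grip 40.4 q1 0.04 q7 -0.44 F [ 1.4 -0.5 -0.8]
  turn x units 0.02 (deg 0.1) tilt yz units [ 0.05 -0.02] | shift units x 3.52 y 0.23 z -0.13
```

>>> arm_command(
  delta_pos=[
    [0,0.23,-0.13],
    [0.5,0,0],
    [0.9,0,0],
    [0.9,0,0],
    [0.6,0,0],
    [0.35,0,0],
    [0,0,0],
  ],
  rotation=[
    [0,0.05,0],
    [0,0,0],
    [0,0,0],
    [0,0,0],
    [0,0,0],
    [0,0,0],
    [0,0,0],
  ],
)

```text
clock: 14.6
position: [0.6505, 0.0595, 0.0318]
tool_rot: [2.841, 1.57, 1.239]
force: [-0.6, -0.1, -1.2]
grip_width: 0.0406
```

```bash
python3 -c "
from h import *
go(.6535,.058,.0300,-2)"
```

```text
t 14.60 pos [0.6505 0.0595 0.0318] jaw -1.8 grip 40.6 q1 0.01 q7 -0.48 F [-0.6 -0.1 -1.2]
  turn x units 0.03 (deg 0.2) tilt yz units [-0.01 -0.  ] | shift units x 0.06 y 0.10 z 0.05
```

>>> arm_command(
  delta_pos=[
    [0.06,0,0],
    [0,0,0],
  ],
  rotation=[
    [0,0,0],
    [0,0,0],
  ],
)

```text
clock: 14.8
position: [0.6508, 0.0597, 0.0308]
tool_rot: [2.168, 1.569, 0.566]
force: [-0.7, 0.3, -1.8]
grip_width: 0.0402
```

>>> arm_command(
  delta_pos=[
    [0,0,0],
    [0,0,0],
    [0,0,0],
    [0,0,0],
    [-0.4,0,0],
    [-0.7,0,0],
    [-1,0,0],
    [-1,0,0],
    [-1,0,0],
    [-0.3,0,0],
  ],
  rotation=[
    [0,0,0],
    [0,0,0],
    [0,0,0],
    [0,0,0],
    [0,0,0],
    [0,0,0],
    [0,0,0],
    [0,0,0],
    [0,0,0],
    [0,0,0],
  ],
  gripper=-0.32,
)

```text
clock: 15.8
position: [0.6508, 0.0599, 0.1732]
tool_rot: [1.974, 1.566, 0.373]
force: [0.3, 0.6, 0.6]
grip_width: 0.0565
```

```bash
python3 -c "
from h import *
go(.4497,.181,.15,1.4)"
```

```text
t 15.80 pos [0.6508 0.0599 0.1732] jaw -1.8 grip 56.5 q1 0.04 q7 -0.42 F [0.3 0.6 0.6]
  turn x units -0.53 (deg -3.2) tilt yz units [-0.02 -0.04] | shift units x 0.75 y -6.61 z -4.20
```

>>> arm_command(
  delta_pos=[
    [0,0,0],
    [0,-0.5,-0.3],
    [0,-1,-0.65],
    [0,-1,-0.65],
    [0,-1,-0.65],
    [0,-1,-0.65],
    [0,-1,-0.65],
    [0,-0.8,-0.5],
    [0,0,0],
    [0,0,0],
  ],
  rotation=[
    [-0.53,0,0],
    [0,0,0],
    [0,0,0],
    [0,0,0],
    [0,0,0],
    [0,0,0],
    [0,0,0],
    [0,0,0],
    [0,0,0],
    [0,0,0],
  ],
  gripper=-1,
)

```text
clock: 16.8
position: [0.4517, 0.1793, 0.1782]
tool_rot: [1.653, 1.559, 0.109]
force: [0.3, -0.4, -0.3]
grip_width: 0.0853
```

```bash
python3 -c "
from h import *
P=optics.camera_params('wrist')
go(.4497,.181,.030,1.4)
cv2.imwrite('pics/w5.png',optics.grab_frame('wrist')[:,:,::-1])
t=np.linspace(0,2*np.pi,9)[:8]
print(proj('wrist',np.c_[.4497+.024*np.cos(t),.181+.024*np.sin(t),t*0+.06],P).round(0).tolist())"
```

```text
t 16.80 pos [0.4517 0.1793 0.1782] jaw 1.5 grip 85.3 q1 -0.17 q7 -0.72 F [ 0.3 -0.4 -0.3]
  turn x units 0.02 (deg 0.1) tilt yz units [-0.01 -0.11] | shift units x 4.94 y -0.12 z -0.05
[[351.0, 233.0], [343.0, 210.0], [320.0, 200.0], [296.0, 209.0], [287.0, 232.0], [296.0, 253.0], [318.0, 262.0], [341.0, 254.0]]
```

View pics/w5.png

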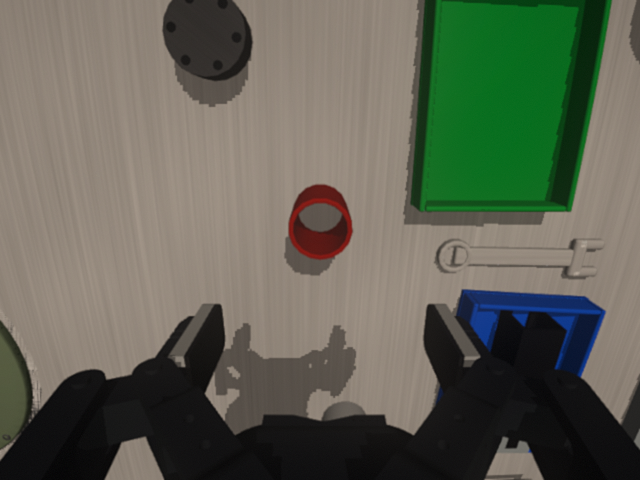

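The pipe rim spans x 289–352 and y 196–259, so it sits about 2 mm in +y and 1 mm in +x of the estimate. I'll use (0.4507, 0.183).

>>> arm_command(
  delta_pos=[
    [0,-0.05,-0.08],
    [0.5,0,0],
    [0.9,0,0],
    [0.9,0,0],
    [0.9,0,0],
    [0.9,0,0],
    [0.4,0,0],
    [0,0,0],
  ],
  rotation=[
    [0,0,-0.1],
    [0,0,0],
    [0,0,0],
    [0,0,0],
    [0,0,0],
    [0,0,0],
    [0,0,0],
    [0,0,0],
  ],
)

```text
clock: 17.65
position: [0.4559, 0.1796, 0.0387]
tool_rot: [2.508, 1.569, 0.954]
force: [-0.2, -0.3, 0.7]
grip_width: 0.0853
```

```bash
python3 -c "
from h import *
go(.4507,.183,.030,1.4)"
```

```text
t 17.65 pos [0.4559 0.1796 0.0387] jaw 1.0 grip 85.3 q1 -0.28 q7 -0.87 F [-0.2 -0.3  0.7]
  turn x units -0.07 (deg -0.4) tilt yz units [-0.01 -0.01] | shift units x 0.29 y -0.17 z -0.12
```

>>> arm_command(
  delta_pos=[
    [0.15,-0.17,-0.12],
    [0.12,0,0],
    [0,0,0],
  ],
  rotation=[
    [0,0,0],
    [0,0,0],
    [0,0,0],
  ],
)

```text
clock: 17.95
position: [0.4517, 0.1837, 0.032]
tool_rot: [2.198, 1.567, 0.643]
force: [-0.1, 0.4, 0.1]
grip_width: 0.0852
```

>>> arm_command(
  delta_pos=[
    [0,0,0],
    [0,0,0],
    [0,0,0],
    [0,0,0],
    [0,0,0],
    [0,0,0],
    [0,0,0],
  ],
  rotation=[
    [0,0,0],
    [0,0,0],
    [0,0,0],
    [0,0,0],
    [0,0,0],
    [0,0,0],
    [0,0,0],
  ],
  gripper=0.2,
)

```text
clock: 18.65
position: [0.4525, 0.1838, 0.0338]
tool_rot: [2.071, 1.564, 0.515]
force: [-0.1, -0.1, -1.9]
grip_width: 0.0461
```

>>> arm_command(
  delta_pos=[
    [-0.5,0,0],
    [-0.8,0,0],
    [-0.9,0,0],
    [-0.9,0,0],
    [-0.3,0,0],
    [0,0,0],
  ],
  rotation=[
    [0,0,0],
    [0,0,0],
    [0,0,0],
    [0,0,0],
    [0,0,0],
    [0,0,0],
  ],
)

```text
clock: 19.25
position: [0.451, 0.1831, 0.138]
tool_rot: [2.17, 1.568, 0.615]
force: [-0.2, -0.5, -3.5]
grip_width: 0.0464
```

```bash
python3 -c "
from h import *
w=None
go(.594,.2834,.14,1.4)"
```

```text
t 19.25 pos [0.451  0.1831 0.138 ] jaw 0.9 grip 46.4 q1 -0.20 q7 -0.78 F [-0.2 -0.5 -3.5]
  turn x units -0.08 (deg -0.5) tilt yz units [-0.02 -0.02] | shift units x -0.05 y 4.85 z -3.23
```

>>> arm_command(
  delta_pos=[
    [0,0.5,-0.35],
    [0,1,-0.65],
    [0,1,-0.65],
    [0,1,-0.65],
    [0,0.8,-0.55],
    [0,0.4,-0.25],
    [0,0,0],
    [0,0,0],
  ],
  rotation=[
    [0,0,0],
    [0,0,0],
    [0,0,0],
    [0,0,0],
    [0,0,0],
    [0,0,0],
    [0,0,0],
    [0,0,0],
  ],
)

```text
clock: 20.05
position: [0.5919, 0.2789, 0.1249]
tool_rot: [-0.845, 1.561, -2.401]
force: [-0.6, 0.4, -2.7]
grip_width: 0.0462
```

```bash
python3 -c "
from h import *
go(.594,.2834,.0395,1.4)"
```

```text
t 20.05 pos [0.5919 0.2789 0.1249] jaw 0.9 grip 46.2 q1 -0.30 q7 -0.77 F [-0.6  0.4 -2.7]
  turn x units -0.09 (deg -0.5) tilt yz units [0.06 0.07] | shift units x 2.85 y 0.10 z -0.17
```

>>> arm_command(
  delta_pos=[
    [0.3,0.1,-0.1],
    [0.7,0,0],
    [0.8,0,0],
    [0.5,0,0],
    [0.35,0,0],
    [0,0,0],
  ],
  rotation=[
    [0,0.06,0.07],
    [0,0,0],
    [0,0,0],
    [0,0,0],
    [0,0,0],
    [0,0,0],
  ],
)

```text
clock: 20.65
position: [0.593, 0.2801, 0.0392]
tool_rot: [0.136, 1.57, -1.42]
force: [-0.1, -0.2, -2.5]
grip_width: 0.0464
```

```bash
python3 -c "
from h import *
go(.594,.2834,.0395,1.4)"
```

```text
t 20.65 pos [0.593  0.2801 0.0392] jaw 0.9 grip 46.4 q1 -0.32 q7 -0.81 F [-0.1 -0.2 -2.5]
  turn x units -0.09 (deg -0.5) tilt yz units [ 0.01 -0.  ] | shift units x -0.01 y 0.04 z -0.11
```

>>> arm_command(
  delta_pos=[
    [0,0,0],
    [0,0,0],
    [0,0,0],
    [0,0,0],
    [-0.4,0,0],
    [-0.7,0,0],
    [-1,0,0],
    [-1,0,0],
    [-1,0,0],
    [-0.4,0,0],
  ],
  rotation=[
    [0,0,0],
    [0,0,0],
    [0,0,0],
    [0,0,0],
    [0,0,0],
    [0,0,0],
    [0,0,0],
    [0,0,0],
    [0,0,0],
    [0,0,0],
  ],
  gripper=-0.5,
)

```text
clock: 21.65
position: [0.5932, 0.2808, 0.1858]
tool_rot: [1.902, 1.567, 0.347]
force: [0.3, -0.3, 0.3]
grip_width: 0.064
```

```bash
python3 -c "
from h import *
go(.3648,.3186,.15,0)"
```

```text
t 21.65 pos [0.5932 0.2808 0.1858] jaw 0.9 grip 64.0 q1 -0.28 q7 -0.74 F [ 0.3 -0.3  0.3]
  turn x units 0.15 (deg 0.9) tilt yz units [-0.01 -0.03] | shift units x 1.17 y -7.62 z -1.26
```

>>> arm_command(
  delta_pos=[
    [0,-0.5,-0.1],
    [0,-1,-0.15],
    [0,-1,-0.15],
    [0,-1,-0.15],
    [0,-1,-0.15],
    [0,-1,-0.15],
    [0,-1,-0.15],
    [0,-0.8,-0.15],
    [0,0,0],
    [0,0,0],
  ],
  rotation=[
    [0.15,0,0],
    [0,0,0],
    [0,0,0],
    [0,0,0],
    [0,0,0],
    [0,0,0],
    [0,0,0],
    [0,0,0],
    [0,0,0],
    [0,0,0],
  ],
  gripper=-1,
)

```text
clock: 22.65
position: [0.3669, 0.3156, 0.1911]
tool_rot: [1.896, 1.558, 0.323]
force: [0.7, -0.5, -0.0]
grip_width: 0.0856
```

```bash
python3 -c "
from h import *
P=optics.camera_params('wrist')
go(.3648,.3186,.0185,0)
cv2.imwrite('pics/w6.png',optics.grab_frame('wrist')[:,:,::-1])
t=np.linspace(0,2*np.pi,9)[:8]
print(proj('wrist',np.c_[.3648+.03*np.cos(t),.3186+.03*np.sin(t),t*0+.028],P).round(0).tolist())"
```

```text
t 22.65 pos [0.3669 0.3156 0.1911] jaw -0.1 grip 85.6 q1 -0.48 q7 -1.08 F [ 0.7 -0.5 -0. ]
  turn x units -0.02 (deg -0.1) tilt yz units [-0.04 -0.11] | shift units x 5.75 y -0.14 z -0.08
[[354.0, 215.0], [344.0, 191.0], [319.0, 181.0], [294.0, 191.0], [284.0, 216.0], [295.0, 239.0], [319.0, 248.0], [343.0, 239.0]]
```

View pics/w6.png

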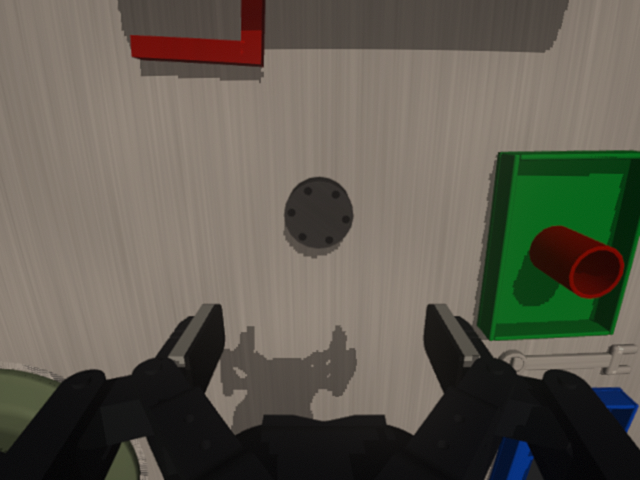

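The flange's bolt circle centre is at (318,216), against (319,215) predicted. The pipe stands in the green tray. Descending.

>>> arm_command(
  delta_pos=[
    [0.2,-0.1,-0.08],
    [0.7,0,0],
    [0.9,0,0],
    [0.9,0,0],
    [0.9,0,0],
    [0.9,0,0],
    [0.6,0,0],
    [0.3,0,0],
    [0,0,0],
  ],
  rotation=[
    [0,-0.04,-0.11],
    [0,0,0],
    [0,0,0],
    [0,0,0],
    [0,0,0],
    [0,0,0],
    [0,0,0],
    [0,0,0],
    [0,0,0],
  ],
)

```text
clock: 23.6
position: [0.3685, 0.3174, 0.0194]
tool_rot: [-1.079, 1.567, -2.661]
force: [0.2, 0.6, -0.5]
grip_width: 0.0852
```

```bash
python3 -c "
from h import *
go(.3645,.319,.0165,0)"
```

```text
t 23.60 pos [0.3685 0.3174 0.0194] jaw -0.6 grip 85.2 q1 -0.62 q7 -1.27 F [ 0.2  0.6 -0.5]
  turn x units -0.10 (deg -0.6) tilt yz units [0.02 0.03] | shift units x 0.10 y -0.13 z -0.05
```

Closing with 90 N for the heavy flange, then a lift.

>>> arm_command(
  delta_pos=[
    [0.08,-0.13,-0.05],
    [0,0,0],
    [0,0,0],
  ],
  rotation=[
    [0,0,0],
    [0,0,0],
    [0,0,0],
  ],
)

```text
clock: 23.9
position: [0.3652, 0.3196, 0.0182]
tool_rot: [-1.279, 1.568, -2.862]
force: [-0.1, -0.2, -0.3]
grip_width: 0.0856
```

>>> arm_command(
  delta_pos=[
    [0,0,0],
    [0,0,0],
    [0,0,0],
    [0,0,0],
    [0,0,0],
    [0,0,0],
    [0,0,0],
  ],
  rotation=[
    [0,0,0],
    [0,0,0],
    [0,0,0],
    [0,0,0],
    [0,0,0],
    [0,0,0],
    [0,0,0],
  ],
  gripper=0,
  grip_force=90,
)

```text
clock: 24.6
position: [0.3655, 0.3196, 0.0201]
tool_rot: [-1.772, 1.57, 2.929]
force: [-0.3, -0.1, -1.7]
grip_width: 0.0572
```

>>> arm_command(
  delta_pos=[
    [-0.3,0,0],
    [-0.6,0,0],
    [-0.9,0,0],
    [-0.9,0,0],
    [-0.9,0,0],
    [-0.5,0,0],
    [0,0,0],
  ],
  rotation=[
    [0,0,0],
    [0,0,0],
    [0,0,0],
    [0,0,0],
    [0,0,0],
    [0,0,0],
    [0,0,0],
  ],
)

```text
clock: 25.3
position: [0.3644, 0.3184, 0.1498]
tool_rot: [-0.927, 1.567, -2.508]
force: [-0.3, 0.1, -7.2]
grip_width: 0.0572
```

```bash
python3 -c "
from h import *
go(.55,.0,.15,-5.6)
go(.6012,-.284,.15,-5.6)"
```

```text
t 25.30 pos [0.3644 0.3184 0.1498] jaw -0.6 grip 57.2 q1 -0.51 q7 -1.14 F [-0.3  0.1 -7.2]
  turn x units 0.83 (deg 5.0) tilt yz units [0.02 0.03] | shift units x -0.00 y 7.19 z 9.96
t 25.30 pos [0.3644 0.3184 0.1498] jaw -0.6 grip 57.2 q1 -0.51 q7 -1.14 F [-0.3  0.1 -7.2]
  turn x units 0.83 (deg 5.0) tilt yz units [0.02 0.03] | shift units x 0.01 y 9.82 z 19.22
```

>>> arm_command(
  delta_pos=[
    [0,0.2,0.4],
    [0,0.5,0.9],
    [0,0.5,1],
    [0,0.5,1],
    [0,0.5,1],
    [0,0.5,1],
    [0,0.5,1],
    [0,0.5,1],
    [0,0.5,1],
    [0,0.5,1],
  ],
  rotation=[
    [0.8,0,0],
    [0,0,0],
    [0,0,0],
    [0,0,0],
    [0,0,0],
    [0,0,0],
    [0,0,0],
    [0,0,0],
    [0,0,0],
    [0,0,0],
  ],
)

```text
clock: 26.3
position: [0.478, 0.0198, 0.1444]
tool_rot: [-1.28, 1.561, -2.939]
force: [0.5, 1.0, -7.3]
grip_width: 0.0575
```

```bash
python3 -c "
from h import *
go(.6012,-.284,.15,-5.6)"
```

```text
t 26.30 pos [0.478  0.0198 0.1444] jaw -5.1 grip 57.5 q1 0.13 q7 -0.51 F [ 0.5  1.  -7.3]
  turn x units 0.09 (deg 0.5) tilt yz units [0.03 0.09] | shift units x -0.21 y 5.07 z 9.68
```

>>> arm_command(
  delta_pos=[
    [0,0.5,1],
    [0,0.5,1],
    [0,0.5,1],
    [0,0.5,1],
    [0,0.5,1],
    [0,0.5,1],
    [0,0.5,1],
    [0,0.5,1],
    [0,0.5,0.8],
    [0,0.3,0.4],
  ],
  rotation=[
    [0,0,0.09],
    [0,0,0],
    [0,0,0],
    [0,0,0],
    [0,0,0],
    [0,0,0],
    [0,0,0],
    [0,0,0],
    [0,0,0],
    [0,0,0],
  ],
)

```text
clock: 27.3
position: [0.5941, -0.2836, 0.1341]
tool_rot: [-1.337, 1.556, -2.998]
force: [-0.2, 0.8, -7.4]
grip_width: 0.0571
```

>>> arm_command(
  delta_pos=[
    [0,0,0],
    [0,0,0],
  ],
  rotation=[
    [0,0,0],
    [0,0,0],
  ],
)

```text
clock: 27.5
position: [0.593, -0.2854, 0.1311]
tool_rot: [-1.4, 1.553, -3.064]
force: [0.1, 0.2, -7.4]
grip_width: 0.0574
```

```bash
python3 -c "
from h import *
P=optics.camera_params('wrist')
go(.6012,-.284,.026,-5.6)
cv2.imwrite('pics/w7.png',optics.grab_frame('wrist')[:,:,::-1])
c,s=np.cos(np.radians(-5.6)),np.sin(np.radians(-5.6))
print(proj('wrist',[[.6012+c*i*.065-s*j*.09,-.284+s*i*.065+c*j*.09,.03] for i,j in((-1,1),(1,1),(1,-1),(-1,-1))],P).round(0).tolist())"
```

```text
t 27.50 pos [ 0.593  -0.2854  0.1311] jaw -5.3 grip 57.4 q1 0.56 q7 0.04 F [ 0.1  0.2 -7.4]
  turn x units 0.04 (deg 0.3) tilt yz units [0.03 0.17] | shift units x 3.50 y 0.33 z -0.08
[[235.0, 100.0], [446.0, 101.0], [419.0, 349.0], [252.0, 347.0]]
```

View pics/w7.png

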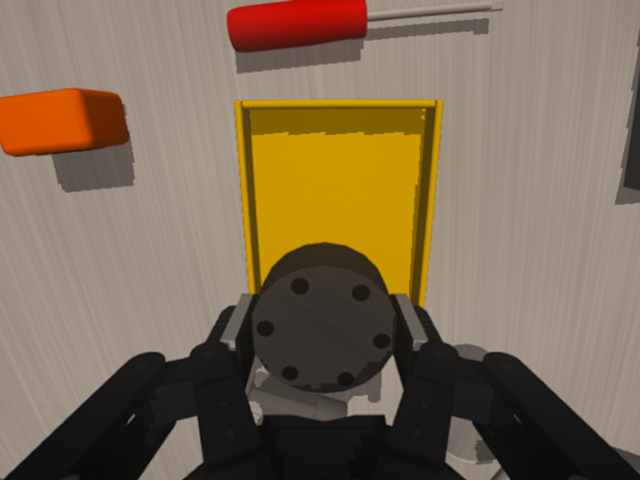

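The tray corners at (235,100) and (443,100) match the prediction, and the flange is held flat. Lowering.

>>> arm_command(
  delta_pos=[
    [0.3,0.33,-0.05],
    [0.8,0,0],
    [0.9,0,0],
    [0.8,0,0],
    [0.5,0,0],
    [0.1,0,0],
    [0,0,0],
  ],
  rotation=[
    [0,0.03,0.17],
    [0,0,0],
    [0,0,0],
    [0,0,0],
    [0,0,0],
    [0,0,0],
    [0,0,0],
  ],
)

```text
clock: 28.25
position: [0.6063, -0.2798, 0.0253]
tool_rot: [1.718, 1.564, 0.059]
force: [-3.0, -1.3, 1.7]
grip_width: 0.057
```

```bash
python3 -c "
from h import *
go(.6012,-.284,.026,-5.6)"
```

```text
t 28.25 pos [ 0.6063 -0.2798  0.0253] jaw -5.0 grip 57.0 q1 0.53 q7 -0.00 F [-3.  -1.3  1.7]
  turn x units 0.10 (deg 0.6) tilt yz units [-0.01 -0.06] | shift units x -0.02 y -0.16 z 0.16
```

>>> arm_command(
  delta_pos=[
    [0,0,0],
    [0,0,0],
    [0,0,0],
    [0,0,0],
    [-0.4,0,0],
    [-0.7,0,0],
    [-1,0,0],
    [-1,0,0],
    [-0.8,0,0],
    [0,0,0],
  ],
  rotation=[
    [0,0,0],
    [0,0,0],
    [0,0,0],
    [0,0,0],
    [0,0,0],
    [0,0,0],
    [0,0,0],
    [0,0,0],
    [0,0,0],
    [0,0,0],
  ],
  gripper=-0.6,
  grip_force=45,
)

```text
clock: 29.25
position: [0.608, -0.2791, 0.1541]
tool_rot: [1.583, 1.556, -0.074]
force: [-0.2, 0.7, -1.1]
grip_width: 0.0685
```

```bash
python3 -c "
from h import *
P=optics.camera_params('wrist')
go(.4827,-.0564,.17,-5.6)
cv2.imwrite('pics/w8.png',optics.grab_frame('wrist')[:,:,::-1])
t=np.linspace(0,2*np.pi,9)[:8]
print(proj('wrist',np.c_[.6063+.03*np.cos(t),-.2798+.03*np.sin(t),t*0+.033],P).round(0).tolist(),proj('wrist',[[.6063,-.2798,.033]],P))"
```

```text
t 29.25 pos [ 0.608  -0.2791  0.1541] jaw -4.9 grip 68.5 q1 0.56 q7 0.05 F [-0.2  0.7 -1.1]
  turn x units 0.11 (deg 0.7) tilt yz units [-0.   -0.14] | shift units x -0.60 y -4.87 z -6.98
[[359.0, 231.0], [345.0, 204.0], [315.0, 195.0], [287.0, 209.0], [279.0, 238.0], [294.0, 263.0], [322.0, 271.0], [349.0, 258.0]] [[318.89492213 234.30875708]]
```

View pics/w8.png

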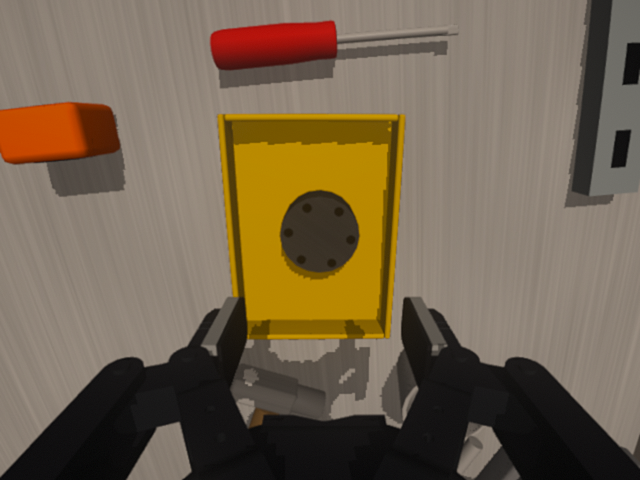

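The flange lies flat in the yellow tray, with its bolt circle centred at (320,236), about 1 mm from where I released it. Next is the aluminium blank.

>>> arm_command(
  delta_pos=[
    [-0.2,-0.3,-0.4],
    [-0.1,-0.7,-1],
    [0,-0.7,-1],
    [0,-0.7,-1],
    [0,-0.7,-1],
    [0,-0.7,-1],
    [0,-0.7,-1],
    [0,-0.4,-0.5],
    [0,0,0],
    [0,0,0],
  ],
  rotation=[
    [0.11,0,-0.14],
    [0,0,0],
    [0,0,0],
    [0,0,0],
    [0,0,0],
    [0,0,0],
    [0,0,0],
    [0,0,0],
    [0,0,0],
    [0,0,0],
  ],
  gripper=-1,
)

```text
clock: 30.3
position: [0.4676, -0.0443, 0.1603]
tool_rot: [-1.601, 1.555, 3.011]
force: [-0.2, -0.7, 0.4]
grip_width: 0.0856
```

```bash
python3 -c "
from h import *
P=optics.camera_params('wrist')
go(.4827,-.0564,.018,-5.6)
cv2.imwrite('pics/w9.png',optics.grab_frame('wrist')[:,:,::-1])
print(proj('wrist',[[.4827,-.0564,.03]],P))"
```

```text
t 30.30 pos [ 0.4676 -0.0443  0.1603] jaw -5.7 grip 85.6 q1 0.28 q7 -0.37 F [-0.2 -0.7  0.4]
  turn x units -0.02 (deg -0.1) tilt yz units [-0.    0.15] | shift units x 4.74 y 0.61 z 0.35
[[346.90660102 242.47695284]]
```

View pics/w9.png

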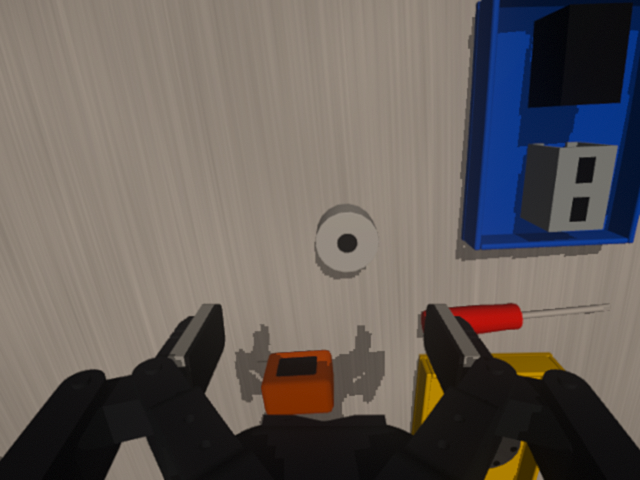

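The blank's hole is at (347,242), exactly where predicted, and both channels are in the blue tray. That's 13 pictures viewed so far.

>>> arm_command(
  delta_pos=[
    [0.2,0.6,0.3],
    [0.6,0,0],
    [0.9,0,0],
    [0.9,0,0],
    [0.9,0,0],
    [0.6,0,0],
    [0.3,0,0],
    [0,0,0],
  ],
  rotation=[
    [0,0,0.15],
    [0,0,0],
    [0,0,0],
    [0,0,0],
    [0,0,0],
    [0,0,0],
    [0,0,0],
    [0,0,0],
  ],
)

```text
clock: 31.15
position: [0.4912, -0.0646, 0.02]
tool_rot: [1.182, 1.566, -0.5]
force: [0.5, 0.6, 0.4]
grip_width: 0.0856
```

```bash
python3 -c "
from h import *
go(.4827,-.0564,.018,-5.6)"
```

```text
t 31.15 pos [ 0.4912 -0.0646  0.02  ] jaw -6.4 grip 85.6 q1 0.19 q7 -0.48 F [0.5 0.6 0.4]
  turn x units -0.13 (deg -0.8) tilt yz units [ 0.02 -0.04] | shift units x 0.07 y -0.31 z -0.24
```

>>> arm_command(
  delta_pos=[
    [0,-0.3,-0.24],
    [0.04,0,0],
    [0,0,0],
  ],
  rotation=[
    [0,0,0],
    [0,0,0],
    [0,0,0],
  ],
)

```text
clock: 31.45
position: [0.4834, -0.0565, 0.0201]
tool_rot: [1.297, 1.564, -0.386]
force: [0.0, 0.5, 0.1]
grip_width: 0.0855
```

```bash
python3 -c "
from h import *
go(.4827,-.0564,.018,-5.6)"
```

```text
t 31.45 pos [ 0.4834 -0.0565  0.0201] jaw -6.4 grip 85.5 q1 0.17 q7 -0.50 F [0.  0.5 0.1]
  turn x units -0.14 (deg -0.8) tilt yz units [ 0.02 -0.06] | shift units x 0.07 y -0.03 z 0.00
```

>>> arm_command(
  delta_pos=[
    [0,0,0],
    [0,0,0],
    [0,0,0],
    [0,0,0],
    [0,0,0],
    [0,0,0],
    [0,0,0],
  ],
  rotation=[
    [0,0,0],
    [0,0,0],
    [0,0,0],
    [0,0,0],
    [0,0,0],
    [0,0,0],
    [0,0,0],
  ],
  gripper=0.15,
)

```text
clock: 32.15
position: [0.4845, -0.0568, 0.022]
tool_rot: [1.358, 1.561, -0.325]
force: [-0.1, 0.1, -0.3]
grip_width: 0.0484
```

```bash
python3 -c "
from h import *
go(.607,-.281,.15,-5.6)"
```

```text
t 32.15 pos [ 0.4845 -0.0568  0.022 ] jaw -6.4 grip 48.4 q1 0.17 q7 -0.50 F [-0.1  0.1 -0.3]
  turn x units -0.14 (deg -0.8) tilt yz units [ 0.02 -0.09] | shift units x -4.21 y 4.83 z 7.05
```

>>> arm_command(
  delta_pos=[
    [-0.4,0,0],
    [-0.8,0,0],
    [-0.9,0,0],
    [-0.9,0,0],
    [-0.9,0,0],
    [-0.5,0,0],
    [0,0,0],
  ],
  rotation=[
    [0,0,0],
    [0,0,0],
    [0,0,0],
    [0,0,0],
    [0,0,0],
    [0,0,0],
    [0,0,0],
  ],
)

```text
clock: 32.85
position: [0.4822, -0.056, 0.1631]
tool_rot: [1.303, 1.562, -0.379]
force: [-0.2, 0.8, -2.6]
grip_width: 0.0491
```

```bash
python3 -c "
from h import *
go(.607,-.281,.15,-5.6)"
```

```text
t 32.85 pos [ 0.4822 -0.056   0.1631] jaw -6.4 grip 49.1 q1 0.29 q7 -0.36 F [-0.2  0.8 -2.6]
  turn x units -0.13 (deg -0.8) tilt yz units [ 0.02 -0.08] | shift units x 0.49 y 4.87 z 7.06
```

>>> arm_command(
  delta_pos=[
    [0,0.3,0.4],
    [0,0.7,1],
    [0,0.7,1],
    [0,0.7,1],
    [0,0.7,1],
    [0,0.7,1],
    [0,0.6,0.8],
    [0,0.2,0.3],
    [0,0,0],
    [0,0,0],
  ],
  rotation=[
    [-0.13,0,-0.08],
    [0,0,0],
    [0,0,0],
    [0,0,0],
    [0,0,0],
    [0,0,0],
    [0,0,0],
    [0,0,0],
    [0,0,0],
    [0,0,0],
  ],
)

```text
clock: 33.85
position: [0.6011, -0.2694, 0.1595]
tool_rot: [-1.413, 1.564, -3.077]
force: [-0.4, 1.1, -1.4]
grip_width: 0.0485
```

```bash
python3 -c "
from h import *
go(.607,-.281,.056,-5.6)"
```

```text
t 33.85 pos [ 0.6011 -0.2694  0.1595] jaw -5.3 grip 48.5 q1 0.55 q7 0.03 F [-0.4  1.1 -1.4]
  turn x units 0.05 (deg 0.3) tilt yz units [0.01 0.06] | shift units x 3.45 y 0.26 z 0.36
```

>>> arm_command(
  delta_pos=[
    [0.2,0.26,0.36],
    [0.6,0,0],
    [0.9,0,0],
    [0.7,0,0],
    [0.3,0,0],
    [0,0,0],
    [0,0,0],
  ],
  rotation=[
    [0,0,0.06],
    [0,0,0],
    [0,0,0],
    [0,0,0],
    [0,0,0],
    [0,0,0],
    [0,0,0],
  ],
)

```text
clock: 34.55
position: [0.609, -0.2786, 0.0762]
tool_rot: [1.147, 1.568, -0.511]
force: [0.4, -1.2, -0.8]
grip_width: 0.0486
```

```bash
python3 -c "
from h import *
go(.607,-.281,.056,-5.6)"
```

```text
t 34.55 pos [ 0.609  -0.2786  0.0762] jaw -5.0 grip 48.6 q1 0.54 q7 0.01 F [ 0.4 -1.2 -0.8]
  turn x units 0.10 (deg 0.6) tilt yz units [ 0.01 -0.02] | shift units x 0.67 y -0.06 z 0.09
```

>>> arm_command(
  delta_pos=[
    [0.2,-0.06,0.09],
    [0.25,0,0],
    [0.15,0,0],
    [0,0,0],
    [0,0,0],
  ],
  rotation=[
    [0,0,0],
    [0,0,0],
    [0,0,0],
    [0,0,0],
    [0,0,0],
  ],
)

```text
clock: 35.05
position: [0.608, -0.2819, 0.0593]
tool_rot: [1.196, 1.565, -0.462]
force: [0.1, 0.0, -1.1]
grip_width: 0.0486
```

```bash
python3 -c "
from h import *
go(.607,-.281,.055,-5.6)"
```

```text
t 35.05 pos [ 0.608  -0.2819  0.0593] jaw -5.0 grip 48.6 q1 0.54 q7 0.01 F [ 0.1  0.  -1.1]
  turn x units 0.10 (deg 0.6) tilt yz units [ 0.02 -0.05] | shift units x 0.14 y -0.04 z -0.03
```

>>> arm_command(
  delta_pos=[
    [0.12,-0.03,0],
    [0,0,0],
    [0,0,0],
  ],
  rotation=[
    [0,0,-0.05],
    [0,0,0],
    [0,0,0],
  ],
)

```text
clock: 35.35
position: [0.6072, -0.2819, 0.0558]
tool_rot: [0.103, 1.568, -1.555]
force: [-0.1, -0.2, -2.0]
grip_width: 0.0483
```

```bash
python3 -c "
from h import *
go(.607,-.281,.055,-5.6)"
```

```text
t 35.35 pos [ 0.6072 -0.2819  0.0558] jaw -5.0 grip 48.3 q1 0.54 q7 0.01 F [-0.1 -0.2 -2. ]
  turn x units 0.10 (deg 0.6) tilt yz units [ 0.02 -0.  ] | shift units x 0.03 y -0.01 z -0.03
```

>>> arm_command(
  delta_pos=[
    [0.03,0,0],
    [0,0,0],
    [0,0,0],
  ],
  rotation=[
    [0,0,0],
    [0,0,0],
    [0,0,0],
  ],
)

```text
clock: 35.65
position: [0.6074, -0.2819, 0.0551]
tool_rot: [0.264, 1.568, -1.394]
force: [-0.3, -0.5, -2.1]
grip_width: 0.0488
```

>>> arm_command(
  delta_pos=[
    [0,0,0],
    [0,0,0],
    [0,0,0],
    [0,0,0],
    [-0.3,0,0],
    [-0.7,0,0],
    [-1,0,0],
    [-1,0,0],
    [-1,0,0],
    [-0.5,0,0],
  ],
  rotation=[
    [0,0,0],
    [0,0,0],
    [0,0,0],
    [0,0,0],
    [0,0,0],
    [0,0,0],
    [0,0,0],
    [0,0,0],
    [0,0,0],
    [0,0,0],
  ],
  gripper=-0.5,
)

```text
clock: 36.65
position: [0.6065, -0.2809, 0.1962]
tool_rot: [-0.918, 1.569, -2.575]
force: [-0.4, -0.3, -0.4]
grip_width: 0.0641
```

>>> arm_command(
  delta_pos=[
    [0,0,0.3],
    [0,0,0.8],
    [0,0,1],
    [0,0,1],
    [0,0,0.8],
    [0,0,0.5],
    [0,0,0],
    [0,0,0],
  ],
  rotation=[
    [0,0,0],
    [0,0,0],
    [0,0,0],
    [0,0,0],
    [0,0,0],
    [0,0,0],
    [0,0,0],
    [0,0,0],
  ],
)

```text
clock: 37.45
position: [0.5938, -0.4192, 0.197]
tool_rot: [-0.158, 1.569, -1.815]
force: [-0.5, 0.9, 0.1]
grip_width: 0.064
```

```bash
python3 -c "
from h import *
cv2.imwrite('pics/w10.png',optics.grab_frame('wrist')[:,:,::-1])
im=optics.grab_frame('top')[:,:,::-1][110:310,130:540]; cv2.imwrite('pics/top1.png',cv2.convertScaleAbs(cv2.resize(im,(800,390),interpolation=cv2.INTER_CUBIC),alpha=1.8))
go(.6,-.28,.2)"
```

```text
t 37.55 pos [ 0.594  -0.4188  0.1973] jaw -4.9 grip 64.0 q1 0.72 q7 0.27 F [-0.2 -0.2 -0.7]
  turn x units 0.00 (deg 0.0) tilt yz units [0.02 0.  ] | shift units x -0.10 y -0.19 z -4.63
```

View pics/w10.png

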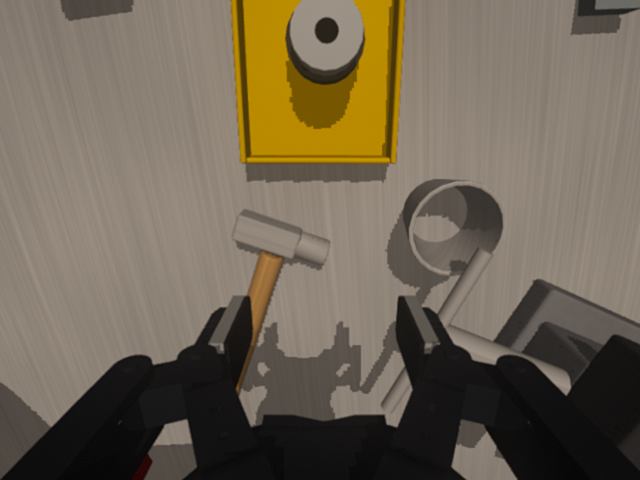

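View pics/top1.png

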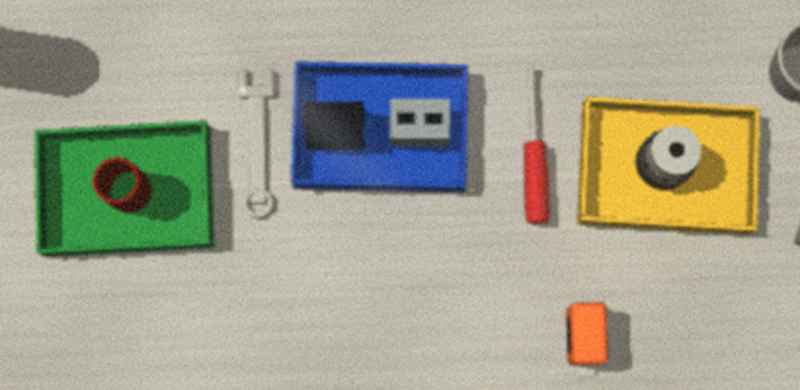

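All five pieces stand in their trays and the tape is where it was. In the enlarged top picture the aluminium hole is at (677,149), the pipe rim centre at (119,180), the black back's centre at (334,126), the zinc's at (420,119) and the tape's at (587,333). Checking these against the limits.

```bash
python3 -c "
from h import *
P=optics.camera_params('top')
for n,uv,z,t in(('alu',(677,149),.063,(.6012,-.284,-5.6)),('pipe',(119,180),.065,(.5938,.2834,1.4)),('black',(334,126),.046,(.652,.013,-2)),('zinc',(420,119),.046,(.652,.013,-2)),('tape',(587,333),.05,(.428,-.1865,0))):
    w=ray('top',[[130+uv[0]*410/800-.25,110+uv[1]*200/390-.25]],z,P)[0][:2]; a=np.radians(t[2]); d=w-t[:2]
    print(n,w.round(4),'in tray',np.round([np.cos(a)*d[0]+np.sin(a)*d[1],-np.sin(a)*d[0]+np.cos(a)*d[1]],4))
bot.job_done() if abs(w-[.428,-.1865]).max()<.01 else print('hold')"
```

```text
alu [ 0.6084 -0.2824] in tray [0.007  0.0023]
pipe [0.5928 0.2756] in tray [-0.0012 -0.0078]
black [0.6459 0.0602] in tray [-0.0077  0.0469]
zinc [ 0.6506 -0.0274] in tray [-0.     -0.0404]
tape [ 0.4282 -0.186 ] in tray [0.0002 0.0005]
the job is handed in; nothing more can be done
```

All five offcuts are in their trays, and I handed the job in at about 37.6 s on the robot's clock, against the 122 s limit. No verdict comes back, so these results are from my own last pictures.

| Piece | Tray | x in tray frame (mm) | y in tray frame (mm) | Limits x / y (mm) |
|---|---|---|---|---|
| Zinc channel | blue | 0 | -40 | ±42 / ±67 |
| Black channel | blue | -8 | +47 | ±42 / ±67 |
| Pipe | green | -1 | -8 | ±40 / ±65 |
| Steel flange | yellow | about +6 | about +4 | ±34 / ±60 |
| Aluminium blank | yellow, on the flange | +7 | +2 | within 15 of flange centre |

- **Stack:** the aluminium blank sits about 2 mm from the flange centre. The flange numbers are from the wrist picture taken just before stacking.
- **Upright and released:** every piece looked upright and released in the last top picture, with the gripper clear of everything. I judged tilt by eye and did not measure it.
- **Tape measure:** it is within 1 mm of where it started.
- **Disagreements:** the pipe and the black channel read about 5 mm from where I released them. I put that down to reading error in the enlarged top picture, and it is well inside the limits. No check failed.

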